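# Top up the spring magazine of doll-base blanks

### The arm

A 7-joint arm with a two-finger parallel gripper is mounted at the origin on the work surface. World frame = base frame: x ahead of the robot, y to its left, z up, the work surface at z = 0. Lengths are in m, angles in rad, forces in N, time in s.
With the tool pointing down it reaches from about 0.4 to 0.875 m from the base axis. Payload 6.5 kg.
Tool frame: the origin (TCP) lies at the very end of the fingers, on their centre line; the grasp point (between the pads) lies 19 mm behind it; z points along the fingers, y is the line along which they close (so a half turn about z gives the same grasp; the last joint's range is limited). The gripper opens to 85 mm and grips with 20 to 120 N. Pads are 22 mm wide; open, the fingers measure 114 mm over their backs; the gripper's body (76 mm by 85 mm) begins 54 mm behind the grasp point. The pads swing forward as they close: fully open they stand 13 mm farther back than shut.
Start: joints at [1.277, 0.536, -0.004, 1.538, 0.003, 1.067, -0.071], TCP at [0.147, -0.633, 0.231] pointing down, gripper open.
Joint ranges: [-2.7, 2.7], [-0.37, 2.16], [-1.27, 1.26], [0.24, 2.4], [-1.31, 4.45], [0.19, 1.91], [-2.76, 2.76]. Speed limits (rad/s): [2.39, 2.39, 3.14, 3.14, 3.14, 3.14, 3.14].

### API

Orientations are given as [roll, pitch, yaw] about the fixed x, y, z axes, in that order (R = Rz(yaw) Ry(pitch) Rx(roll)).
In Python, from bench import * gives the robot as it stands. The module is installed in compiled form; this text tells all that it offers.
- The arm moves only by the tool step_arm, never from a script. Its arguments are lists of equal length, an entry for each row: "xyz": the shift along the world's x, y, z in cm, a list of three; "roll": the turn about the world's z in rad. A call has 1 to 12 rows; each row shifts and turns the commanded pose from where the row before left it; what a row does not reach is not made up. A row lasts 1/10 s, in which the tool goes at most 50 mm and 8.59 degrees, less where a joint would pass 70% of its speed; a pose out of reach is approached as far as the arm can. A call is refused whole if a number of a shift passes 5 or a number of a turn 0.15, either way. A call with a gripper value outside its range is refused whole. "grip" is the gripper's target within -1 to 1 (shut at 1, half-way at 0, fully open at -1), set as the call begins (left out, the last holds). The fingers move at their own pace and stop on an object; "grip_force" is the grip in N (left out, the last holds). Time passes only in rows, so rows that do not move let the fingers close. It gives the time, the measured TCP pose, the force, the opening and the grip force at its end, in the units of the state.
- state(): the state, without advancing time (a new reading comes with each control period).
- grab_frame(name): name is "scene" or "top"; returns a dict with "pixels" (384x512x3 uint8, red, green, blue), "fx", "fy", "cx", "cy" (pixels), "R" (3x3) and "t" (3): a world point X has camera coordinates R X + t. Camera axes: x right, y down, z forward; pixel columns grow to the right and rows downward; lengths in m; the calibration is good to about 2 mm. A picture is of the moment at which its call begins. There is no depth.
- job_done(): hands the job in; it is judged then, once.
The state is a dict: "time_s": time; "joint_positions": joint angles; "joint_velocities": joint speeds; "joint_torque": joint torques, N m; "eef_pos": TCP position; "eef_rot": TCP orientation; "force": force on the tool from outside, world axes, zero at the start; "ft_torque": the same for the moment, N m; "width": opening from 0.0 (shut) to 1.0 (fully open); "grasp_force": force on a finger pad.
Only numpy, scipy, OpenCV 4.12 (cv2) and the standard library are available. Lean on these libraries where they do the work, as an engineer would, in place of code of your own. Each camera call takes 0.05 s, during which the arm holds its last target. There are 200 camera calls.

### The job

Put the light-coloured wooden blank into the four-rod spring magazine, on top of the dark blank already in it, and press it down against the spring until both red catches have snapped over its top, so that it stays down flat when you let go. Leave the loose dark blank where it lies on the bench.

Things in the scene. Friction and masses are not known exactly. Their poses are not given: they have to be found in the camera images.
- light_blank: the blank to load: plain pale wooden disc, 50 mm in diameter, 20 mm thick, about 30 g, lying flat on the bench (look-alikes are dark brown or red); origin at the centre of its underside, z along its axis (up)
- dark_blank: a dark brown wooden disc of the same size lying flat on the bench, not wanted; origin at the centre of its underside. (Another dark one is already in the magazine.)
- magazine: stack magazine, fixed: green base 130 x 140 x 15 mm; four steel rods guide a 53 mm bore, bent outwards from 106 to 125 mm height (mouth 16 mm wider). Origin: guide axis, base underside, z up. +-x sides open 41 mm wide for fingers holding a blank along x. On +-y green towers (y 42 to 58 mm, 93 high) bear red spring catches, noses 5 mm into the bore, flat undersides at 77 mm, sloped tops.
- follower (a joint): brass spring plate in the magazine, travel in m: 0 = up (start), 0.030 = fully down; spring 4 to 7 N. On it a dark blank, top at 75 mm. A light blank set in the mouth rests on the catches, underside at about 90 mm; pressing it down takes up to 20 N. It is caught when its top passes below 77 mm (65 at most); then its underside stays at 57 mm and this joint at 0.018.
Things that resemble listed ones, but are neither listed nor needed, are in the scene too. Of the things that look like the light_blank, take the one that is nearest to the robot's base at the start.

How it is judged:
By the outcome, as a careful person would: the job done as asked, in the order asked, and still so for the second after the job is handed in, with the robot touching nothing.
It also fails if it takes over 42 s, if anything falls off the work surface, if the arm or the gripper's body presses on something with over 40 N, if the wrist force passes 120 N, or if a joint passes its speed limit or range.

## Working session

There is one attempt and no reset: what is moved stays moved. The work goes in short steps, Python scripts to look and compute and a tool call to move; the robot and the scene stay as the last step left them, time stands still between calls to the robot, and variables do not carry over. Pictures are saved under pics/ and viewed, at most 10 in all, crops included, and the job is handed in when it is done.

Besides the shell and the picture viewer there is one more tool, called after "Request:" as a command line: name --pt "numbers of a row" for each row, then --argument value for the rest. step_arm: Moves the arm, as the interface text tells. Its arguments: {"type":"object","properties":{"xyz":{"type":"array","items":{"type":"array","items":{"type":"number"}}},"roll":{"type":"array","items":{"type":"number"}},"grip":{"type":"number"},"grip_force":{"type":"number"}},"required":["xyz","roll"]}

```bash
mkdir -p pics; python3 - <<'E'
from bench import *
import cv2,numpy as np,pickle
for n in("scene","top"):
    f=grab_frame(n);pickle.dump(f,open(f"{n}0.pkl","wb"))
    cv2.imwrite(f"pics/{n}0.png",f["pixels"][:,:,::-1]); print(n,f["fx"],f["cx"],f["cy"],np.round(-np.array(f["R"]).T@f["t"],3),np.round(f["R"],2).tolist())
s=state();print(s["time_s"],s["eef_pos"],s["eef_rot"],s["force"],s["width"])
E
```

```text
scene 423.93117052450884 262.1383168045774 183.99569168941053 [ 1.323 -0.144  0.557] [[0.22, 0.98, 0.02], [0.54, -0.1, -0.84], [-0.81, 0.19, -0.55]]
top 367.1420135379329 252.4397969165141 193.31214991681887 [0.531 0.029 0.719] [[-0.01, -1.0, 0.03], [-1.0, 0.0, -0.07], [0.07, -0.03, -1.0]]
0.1 [ 0.1466588  -0.63266434  0.23051967] [-3.14006131e+00  1.18192540e-04  2.27897495e-01] [-0.03459483 -0.14039172 -1.25740714] 0.9998566189918326
```

View pics/scene0.png

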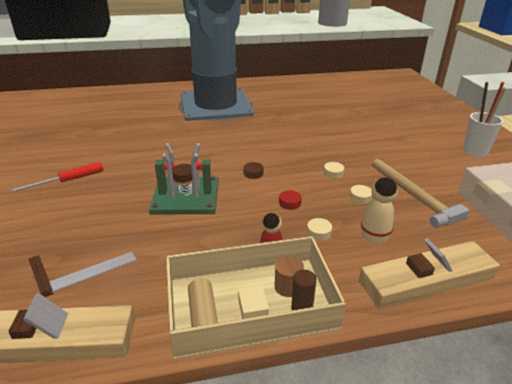

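View pics/top0.png

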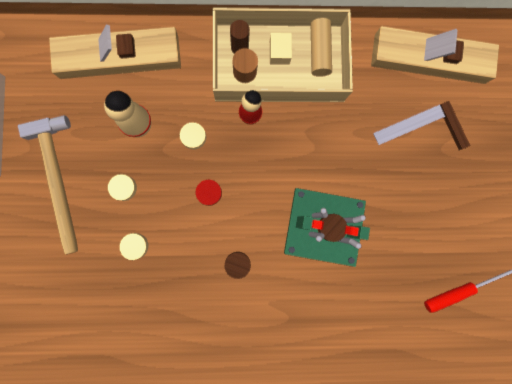

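```bash
cat > h.py <<'E'
import cv2,numpy as np,pickle
def ray(f,p,z):
    R=np.array(f["R"]);c=-R.T@np.array(f["t"])
    d=R.T@np.array([(p[0]-f["cx"])/f["fx"],(p[1]-f["cy"])/f["fy"],1]);return c+d*(z-c[2])/d[2]
def proj(f,X):
    q=np.array(f["R"])@np.array(X)+np.array(f["t"]);return np.array([f["cx"]+f["fx"]*q[0]/q[2],f["cy"]+f["fy"]*q[1]/q[2]])
def blobs(f,lo,hi,amin):
    h=cv2.cvtColor(f["pixels"],cv2.COLOR_RGB2HSV);m=cv2.inRange(h,lo,hi)
    return [c for c in cv2.findContours(m,cv2.RETR_EXTERNAL,cv2.CHAIN_APPROX_NONE)[0] if cv2.contourArea(c)>amin]
E
python3 - <<'E'
from h import *
F={n:pickle.load(open(n+"0.pkl","rb")) for n in("scene","top")}
for n,f in F.items():
    print(n)
    for c in blobs(f,(20,40,150),(38,140,255),100):
        (u,v),(a,b),_=cv2.fitEllipse(c)
        if max(a,b)<40: X=ray(f,(u,v),.02 if n=="top" else .013);print("pale",round(u),round(v),round(a),round(b),X.round(4),np.hypot(*X[:2]).round(3))
    for c in blobs(f,(60,90,20),(95,255,200),300):
        hull=cv2.convexHull(c);q=cv2.approxPolyDP(hull,6,True)[:,0];print("green",cv2.contourArea(c),q.tolist(),[ray(f,p,.015)[:2].round(4).tolist() for p in q])
    for c in blobs(f,(0,200,120),(8,255,255),15)+blobs(f,(172,200,120),(180,255,255),15):
        M=c[:,0].mean(0);print("red",M.round(1),cv2.contourArea(c),ray(f,M,.085).round(4))
a=cv2.resize(F["top"]["pixels"][180:275,275:385],None,fx=5,fy=5,interpolation=2)
b=cv2.resize(F["top"]["pixels"][110:275,90:260],None,fx=2,fy=2,interpolation=2)[:,:300]
w=np.zeros((475,850,3),np.uint8);w[:,:550]=a;w[:330,550:850]=b
cv2.imwrite("pics/crop0.png",cv2.resize(w,(800,447))[:,:,::-1])
E
```

```text
scene
pale 76 313 12 20 [ 0.8238 -0.3245  0.013 ] 0.885
pale 387 266 9 38 [0.8247 0.2098 0.013 ] 0.851
pale 319 226 13 22 [0.6893 0.1262 0.013 ] 0.701
pale 362 192 12 20 [0.5909 0.2626 0.013 ] 0.647
pale 498 187 10 23 [0.633  0.5896 0.013 ] 0.865
pale 334 167 8 18 [0.4737 0.238  0.013 ] 0.53
pale 506 120 12 18 [0.3083 0.8683 0.013 ] 0.921
green 473.5 [[201, 178], [201, 207], [159, 204], [167, 189]] [[0.4665, -0.0925], [0.5819, -0.1039], [0.5537, -0.1914], [0.4985, -0.1726]]
red [ 79.3 171.4] 243.0 [ 0.5036 -0.3458  0.085 ]
top
pale 133 246 25 26 [0.4853 0.2307 0.02  ] 0.537
pale 121 187 25 26 [0.5966 0.2547 0.02  ] 0.649
pale 192 135 24 25 [0.6964 0.1212 0.02  ] 0.707
green 3061.5 [[296, 189], [364, 201], [354, 265], [285, 252]] [[0.5915, -0.0785], [0.5675, -0.2106], [0.4451, -0.1876], [0.4711, -0.0555]]
red [450.7 297. ] 669.5 [ 0.3972 -0.333   0.085 ]
red [351.4 230.5] 86.0 [ 0.5128 -0.163   0.085 ]
red [317.8 224.4] 74.0 [ 0.5238 -0.1046  0.085 ]
red [208.  192.3] 472.0 [0.5805 0.0847 0.085 ]
red [244.5 111.1] 42.5 [0.7234 0.0211 0.085 ]
```

View pics/crop0.png

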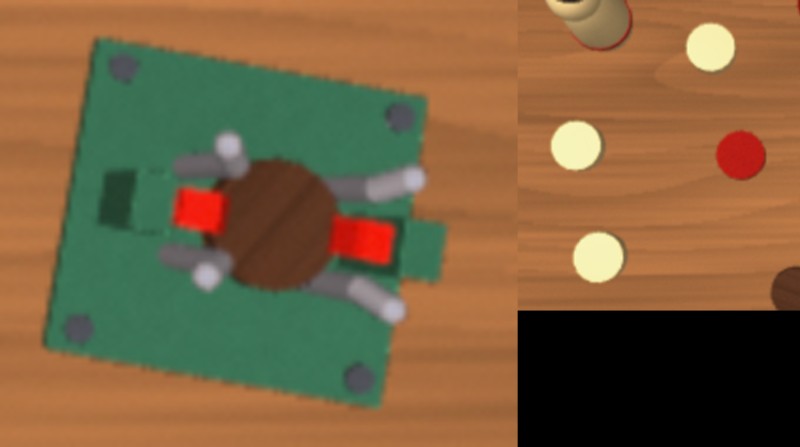

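Pale candidates in the top view are (133,246), (121,187) and (192,135), at 0.537, 0.649 and 0.707 m from the base. The crop shows all three as plain pale discs, and the dark one at (237,265) and the red one at (208,192) don't count. The nearest, (133,246), is the one to take. In the scene view it is (334,170). The magazine centre is about (0.518,-0.133), with a yaw of about -0.18.

Request:
step_arm --pt "3.5 3 0" --pt "3.5 3 0" --pt "3.5 3 0" --pt "3.5 3 0" --pt "3.5 3 0" --pt "3.5 3 0" --pt "3.5 3 0" --pt "3.5 3 0" --pt "3.5 3 0" --pt "3.5 3 0" --pt "0 4.5 0" --pt "0 4.5 0" --roll '[0.1,0.1,0.1,0.1,0.1,0.1,0.1,0.1,0.1,0.1,0.08,0.08]' --grip -1

```text
time_s: 1.3
eef_pos: [0.4973, -0.2412, 0.2307]
eef_rot: [-3.141, -0.001, 1.392]
force: [-0.1, 0.5, 0.5]
width: 0.997
grasp_force: 0.0
```

```bash
python3 - <<'E'
from h import *
f=pickle.load(open("top0.pkl","rb"))
tips=[(275+u/4.706,180+v/4.706) for u,v in [(228,145),(414,179),(393,309),(207,275)]]
P=np.array([ray(f,p,.12)[:2] for p in tips]);print(P.round(4),P.mean(0).round(4))
h=cv2.cvtColor(f["pixels"],cv2.COLOR_RGB2HSV)
p=(275+272/4.706,180+224/4.706);print("dark",p,ray(f,p,.075).round(4))
E
```

```text
[[ 0.5463 -0.1071]
 [ 0.5341 -0.1722]
 [ 0.4891 -0.1635]
 [ 0.5014 -0.0988]] [ 0.5177 -0.1354]
dark (332.79855503612407, 227.59881002974925) [ 0.5179 -0.1333  0.075 ]
```

Request:
step_arm --pt "0 4.7 0" --pt "0 4.7 0" --pt "0 4.7 0" --pt "0 4.7 0" --pt "-0.2 4.7 0" --pt "-0.2 4.7 0" --pt "-0.2 4.7 0" --pt "-0.2 4.7 -2" --pt "-0.2 4.7 -4" --pt "-0.2 4.7 -4" --pt "0 0.2 0" --pt "0 0 0" --roll '[0,0,0,0,0,0,0,0,0,0,0,0]'

```text
time_s: 2.5
eef_pos: [0.4845, 0.2107, 0.146]
eef_rot: [-3.139, 0.001, 1.391]
force: [0.9, 0.1, -1.0]
width: 1.002
grasp_force: 0.0
```

```bash
python3 - <<'E'
from bench import *
from h import *
import cv2
s=state();print(s["eef_pos"],s["force"])
f=grab_frame("scene");pickle.dump(f,open("s1.pkl","wb"));t=grab_frame("top")
a=cv2.resize(f["pixels"][80:220,250:450],(800,560),interpolation=2)
cv2.imwrite("pics/s1.png",a[:,:,::-1])
f0=pickle.load(open("scene0.pkl","rb"));print(np.abs(np.array(f["t"])-f0["t"]).max())
for c in blobs(f0,(18,30,120),(40,150,255),60):
    x,y,w,h=cv2.boundingRect(c)
    if abs(x+w/2-334)<6: print(x,y,w,h)
# predicted bbox of blank at top-view estimate
th=np.linspace(0,6.28,60)
P=np.array([proj(f0,(.4853+.025*np.cos(k),.2307+.025*np.sin(k),z)) for k in th for z in (0,.02)]);print(P.min(0),P.max(0))
E
```

```text
[0.48448106 0.21069871 0.14599814] [ 0.94852565  0.08146448 -0.9691096 ]
0.0
324 162 20 16
[321.93123216 161.98858304] [343.09418148 179.37593386]
```

View pics/s1.png

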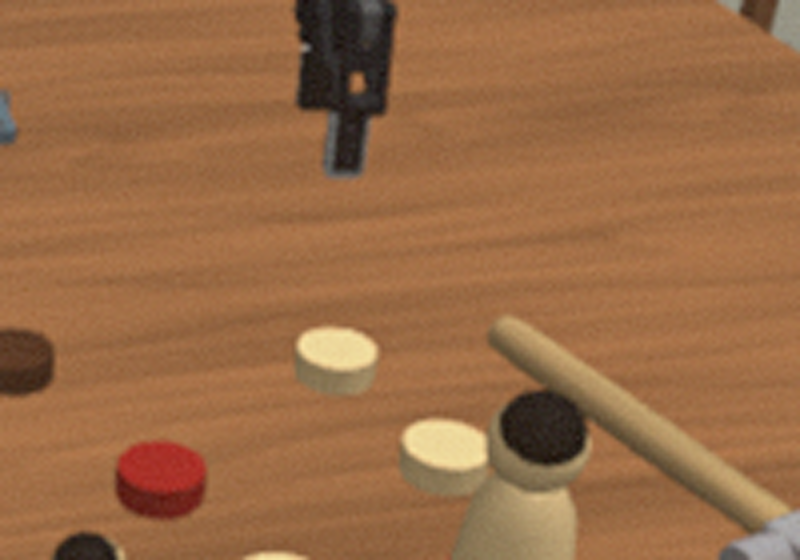

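The crop shows the arm above and behind the nearest pale disc, crop (337,358), with no obstruction around it. The scene view puts the disc about 2 mm further in y than the top view did.

Request:
step_arm --pt "0 0 0" --pt "0 0 -2" --pt "0 0 -2" --pt "0 0 -2" --pt "0 0 -2" --pt "0 0 0" --pt "0 0 0" --pt "0 0 0" --roll '[0,0,0,0,0,0,0,0]'

```text
time_s: 3.4
eef_pos: [0.4867, 0.2099, 0.0683]
eef_rot: [3.14, -0.001, 1.387]
force: [1.3, 0.8, 0.0]
width: 1.002
grasp_force: 0.0
```

Request:
step_arm --pt "-0.1 1.1 -1" --pt "0 1.1 -1" --pt "0 0 -1.5" --pt "0 0 -1.5" --pt "0 0 -1" --pt "0 0 -0.6" --pt "0 0 0" --pt "0 0 0" --roll '[0,0,0,0,0,0,0,0]'

```text
time_s: 4.2
eef_pos: [0.4848, 0.2318, 0.001]
eef_rot: [3.141, 0.0, 1.388]
force: [1.1, 0.1, -0.0]
width: 1.0
grasp_force: 0.0
```

Request:
step_arm --pt "0 0 0" --pt "0 0 0" --pt "0 0 0" --pt "0 0 0" --pt "0 0 0" --pt "0 0 0" --pt "0 0 0" --pt "0 0 0" --roll '[0,0,0,0,0,0,0,0]' --grip 1 --grip_force 70

```text
time_s: 5.0
eef_pos: [0.485, 0.232, 0.0019]
eef_rot: [3.141, -0.0, 1.388]
force: [-2.1, -0.7, 9.2]
width: 0.552
grasp_force: 71.1
```

Request:
step_arm --pt "0 0 1" --pt "0 0 2" --pt "0 0 3" --pt "0 0 3.5" --pt "0 0 3.5" --pt "0 0 3" --pt "0 0 2" --pt "0 0 1" --pt "0 0 0" --pt "0 0 0" --roll '[0,0,0,0,0,0,0,0,0,0]'

```text
time_s: 6.0
eef_pos: [0.4841, 0.2314, 0.1902]
eef_rot: [-3.141, 0.001, 1.388]
force: [-0.7, -0.2, -0.9]
width: 0.556
grasp_force: 72.0
```

Request:
step_arm --pt "0 -1.5 0" --pt "0.3 -3 0" --pt "0.3 -3.5 0" --pt "0.3 -3.5 0" --pt "0.3 -3.5 0" --pt "0.3 -3.5 0" --pt "0.3 -3.5 0" --pt "0.3 -3.5 0" --pt "0.3 -3.5 0" --pt "0.3 -3 0" --pt "0.3 -2.5 0" --pt "0.3 -1.5 0" --roll '[0,0,0,0,0,0,0,0,0,0,0,0]'

```text
time_s: 7.2
eef_pos: [0.5161, -0.1315, 0.1897]
eef_rot: [-3.139, 0.001, 1.384]
force: [0.0, -0.4, -0.4]
width: 0.557
grasp_force: 72.0
```

Request:
step_arm --pt "0 0 0" --pt "0 0 0" --pt "0 0 0" --roll '[0,0,0]'

```text
time_s: 7.5
eef_pos: [0.5174, -0.1262, 0.1908]
eef_rot: [-3.141, -0.001, 1.39]
force: [-0.1, 0.4, -0.9]
width: 0.557
grasp_force: 72.0
```

```bash
python3 - <<'E'
from bench import *
from h import *
f=grab_frame("scene");e=state()["eef_pos"];print(e)
a=cv2.resize(f["pixels"][100:230,120:260],(646,600),interpolation=2)
cv2.imwrite("pics/s2.png",a[:,:,::-1])
for c in blobs(f,(18,30,90),(40,150,255),30):
    x,y,w,h=cv2.boundingRect(c)
    if 120<x<260 and y<230: print(x,y,w,h)
th=np.linspace(0,6.28,60)
P=np.array([proj(f,(e[0]+.025*np.cos(k),e[1]+.025*np.sin(k),e[2]-.001+z)) for k in th for z in (0,.02)]);print(P.min(0),P.max(0))
E
```

```text
[ 0.51751354 -0.12632867  0.19090677]
166 218 179 141
169 108 6 16
178 106 17 19
236 0 219 82
239 0 18 16
[167.97505933 106.15509139] [194.00032216 125.61173925]
```

View pics/s2.png

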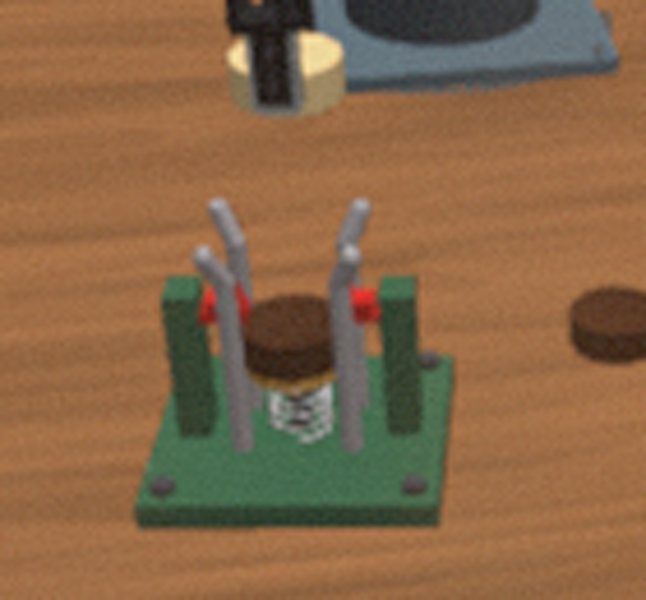

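The picture shows the blank held level over the magazine, crop (287,70). The dark blank's top is at crop (290,320), between the red catches at (225,304) and (366,304). I'll work out the relative y offset from this same view.

```bash
python3 - <<'E'
from h import *
f=pickle.load(open("s1.pkl","rb"))
def yat(u,x,z):  # y whose projection has column u
    from scipy.optimize import brentq
    return brentq(lambda y:proj(f,(x,y,z))[0]-u,-.4,.2)
print("held y",yat(182.0,.5175,.20))
for u in(182.3,182.8,183.3): print("mag y",yat(u,.518,.065))
# rod tips pairs, crop->px, z=.122
k=646/140
for p in[(217,207),(360,208),(203,256),(351,254)]: print(ray(f,(120+p[0]/k,100+p[1]/k),.122).round(4))
E
```

```text
held y -0.12457759409935291
mag y -0.13532116742644054
mag y -0.1342410624553354
mag y -0.13316047645107376
[ 0.4889 -0.1613  0.122 ]
[ 0.502 -0.096  0.122]
[ 0.5347 -0.1689  0.122 ]
[ 0.545 -0.104  0.122]
```

Request:
step_arm --pt "0 -0.5 0" --pt "0 -0.35 -1" --pt "0 0 -2" --pt "0 0 -2" --pt "0 0 -1.5" --pt "0 0 -1" --pt "0 0 -0.7" --pt "0 0 -0.5" --pt "0 0 -0.3" --pt "0 0 0" --pt "0 0 0" --roll '[0,0,0,0,0,0,0,0,0,0,0]'

```text
time_s: 8.65
eef_pos: [0.5179, -0.1366, 0.1013]
eef_rot: [3.141, -0.0, 1.388]
force: [0.4, 1.0, -0.8]
width: 0.56
grasp_force: 72.0
```

Request:
step_arm --pt "0 0.2 0" --pt "0 0 0" --pt "0 0 -0.4" --pt "0 0 -0.4" --pt "0 0 -0.4" --pt "0 0 0" --pt "0 0 0" --roll '[0,0,0,0,0,0,0]' --grip_force 110

```text
time_s: 9.35
eef_pos: [0.5173, -0.1346, 0.0887]
eef_rot: [-3.141, 0.0, 1.388]
force: [0.1, -1.1, -0.2]
width: 0.543
grasp_force: 112.7
```

Request:
step_arm --pt "0 0 -0.4" --pt "0 0 -0.4" --pt "0 0 -0.4" --pt "0 0 -0.4" --pt "0 0 0" --pt "0 0 0" --roll '[0,0,0,0,0,0]'

```text
time_s: 9.95
eef_pos: [0.5178, -0.1346, 0.0728]
eef_rot: [3.141, -0.0, 1.388]
force: [1.6, 0.2, 1.5]
width: 0.547
grasp_force: 113.6
```

```bash
python3 - <<'E'
from bench import *
from h import *
f=grab_frame("scene")
a=cv2.resize(f["pixels"][100:230,120:260],(646,600),interpolation=2)
cv2.imwrite("pics/s3.png",a[:,:,::-1]);print(state()["force"])
E
```

```text
[ 1.25450331 -0.59206738  0.68975017]
```

View pics/s3.png

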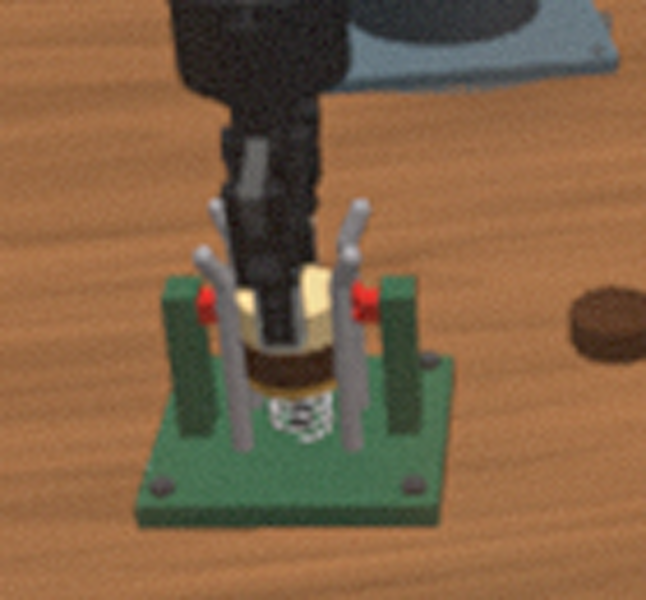

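The blank is in the bore and resting on the dark one, and the catches at (207,304) and (366,303) are pushed outwards. I'll keep pressing.

Request:
step_arm --pt "0 0 -0.4" --pt "0 0 -0.4" --pt "0 0 -0.4" --pt "0 0 0" --pt "0 0 0" --roll '[0,0,0,0,0]'

```text
time_s: 10.5
eef_pos: [0.5178, -0.1346, 0.0609]
eef_rot: [3.141, -0.0, 1.388]
force: [1.6, 0.0, 3.0]
width: 0.545
grasp_force: 113.6
```

Request:
step_arm --pt "0 0 -0.3" --pt "0 0 -0.2" --pt "0 0 0" --pt "0 0 0" --roll '[0,0,0,0]'

```text
time_s: 10.9
eef_pos: [0.5178, -0.1346, 0.0561]
eef_rot: [3.141, 0.0, 1.388]
force: [1.0, -0.0, 4.8]
width: 0.543
grasp_force: 113.8
```

Request:
step_arm --pt "0 0 -0.2" --pt "0 0 0" --pt "0 0 0" --roll '[0,0,0]'

```text
time_s: 11.2
eef_pos: [0.5178, -0.1346, 0.0541]
eef_rot: [3.141, 0.0, 1.388]
force: [0.6, -1.0, 4.3]
width: 0.543
grasp_force: 113.8
```

```bash
python3 - <<'E'
from bench import *
from h import *
f=grab_frame("scene")
a=cv2.resize(f["pixels"][100:230,120:260],(646,600),interpolation=2)
cv2.imwrite("pics/s4.png",a[:,:,::-1]);print(state()["force"])
E
```

```text
[1.66453311 0.37435541 3.95522157]
```

View pics/s4.png

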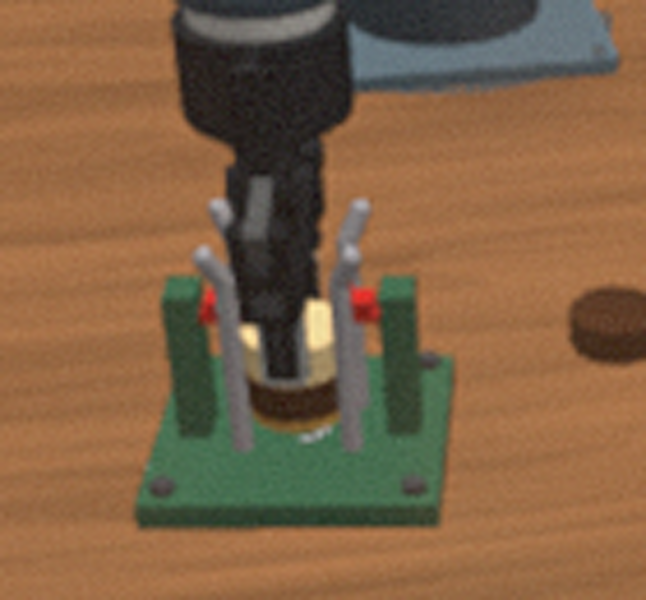

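Request:
step_arm --pt "0 0 0" --pt "0 0 0" --pt "0 0 0" --pt "0 0 0" --pt "0 0 2" --pt "0 0 3" --pt "0 0 4" --pt "0 0 4" --pt "0 0 4" --pt "0 0 0" --roll '[0,0,0,0,0,0,0,0,0,0]' --grip -0.5

```text
time_s: 12.25
eef_pos: [0.5208, -0.135, 0.2291]
eef_rot: [3.132, 0.001, 1.388]
force: [-0.0, -0.1, 0.0]
width: 0.751
grasp_force: 0.0
```

```bash
python3 - <<'E'
from bench import *
from h import *
f=grab_frame("scene");t=grab_frame("top")
a=cv2.resize(f["pixels"][130:225,145:225],None,fx=6,fy=6,interpolation=2)[:570,:480]
b=cv2.resize(t["pixels"][180:275,290:340],None,fx=6,fy=6,interpolation=2)[:570]
cv2.imwrite("pics/s5.png",np.hstack([a,b])[:,:,::-1])
E
```

```text
(no output)
```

View pics/s5.png

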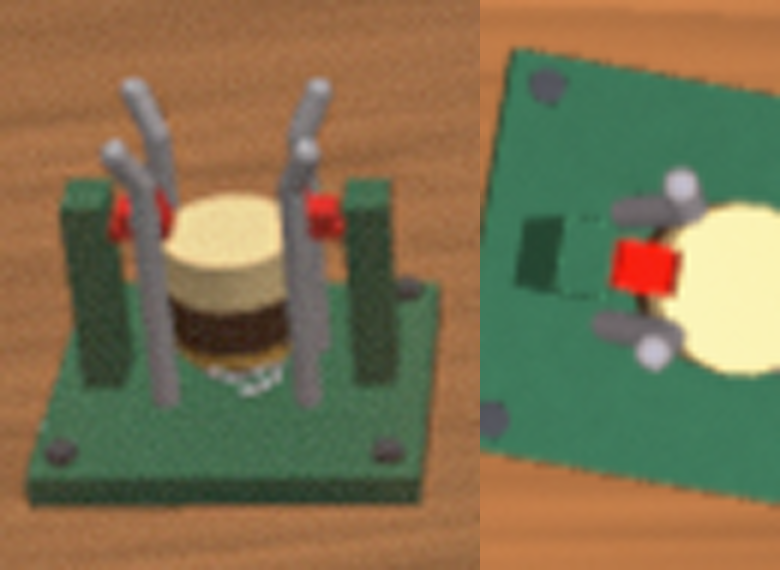

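The blank has stayed down after release, and the left catch at (645,267) lies over its top. Next I'll check the right catch and whether the blank is level.

```bash
python3 - <<'E'
from bench import *
from h import *
t=grab_frame("top");f=grab_frame("scene")
for c in blobs(t,(0,200,120),(8,255,255),15): 
    M=c[:,0].mean(0)
    if 300<M[0]<370: print("red",M,cv2.boundingRect(c))
th=np.linspace(0,6.28,90)
for z in(.077,.079,.082): 
    P=np.array([proj(f,(.518+.025*np.cos(k),-.134+.025*np.sin(k),z)) for k in th]); print(z,(P.min(0)-[145,130])*6,(P.max(0)-[145,130])*6)
b=cv2.resize(t["pixels"][200:255,300:370],None,fx=8,fy=8,interpolation=2)
cv2.imwrite("pics/s6.png",b[:,:,::-1])
E
```

```text
red [352.03030303 230.6969697 ] (346, 226, 13, 10)
red [316.81481481 224.14814815] (312, 220, 11, 9)
0.077 [154.34231811 195.22916243] [294.50029889 266.90984538]
0.079 [153.78789503 190.55671992] [294.11672006 262.10780065]
0.082 [152.95376259 183.52755543] [293.53963607 254.88268292]
```

View pics/s6.png

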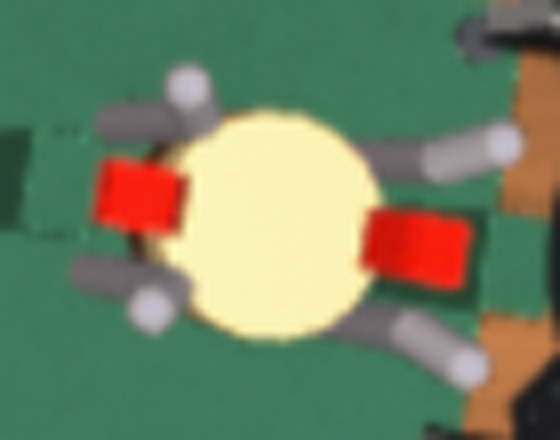

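```bash
python3 -c "
from bench import *
print(job_done())"
```

```text
the job is handed in; nothing more can be done
None
```

The nearest light blank is in the magazine on top of the dark one and stays down flat after release, with both red catches over its top in the last picture. The loose dark blank was not touched, and I handed the job in at about 12.5 s.

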